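# Set out the weld parts on their locating plates

## Robot

A 6-joint arm with a two-finger parallel gripper is mounted at the origin on the work surface. World frame = base frame: x ahead of the robot, y to its left, z up, the work surface at z = 0. Lengths are in m, angles in rad, forces in N, time in s.
With the tool pointing down it reaches from about 0.325 to 0.775 m from the base axis. Payload 9.3 kg.
Tool frame: the origin (TCP) lies between the finger pads; the fingertips stand 25 mm ahead of it and the grasp point (between the pads) lies 6 mm ahead of it; z points along the fingers, y is the line along which they close (so a half turn about z gives the same grasp; the last joint's range is limited). The gripper opens to 85 mm and grips with 20 to 120 N. Pads are 22 mm wide; open, the fingers measure 114 mm over their backs; the gripper's body (76 mm by 85 mm) begins 54 mm behind the grasp point. The pads swing forward as they close: fully open they stand 13 mm farther back than shut.
Start: joints at [1.124, 0.259, 0.021, 1.334, 0, 1.418], TCP at [0.159, 0.526, 0.256] pointing down, gripper open.
Joint ranges: [-3.04, 3.04], [-0.91, 1.82], [-1.04, 1.36], [-1.92, 1.95], [-1.52, 1.45], [-3.14, 3.14]. Speed limits (rad/s): [2.22, 2.22, 2.79, 3.14, 3.14, 3.14].

## Interface

Orientations are given as a unit quaternion [w, x, y, z].
In Python, from plant import env gives the robot as it stands. The module is installed in compiled form; this text tells all that it offers.
- The arm moves only by the shell command python3 -m handwheel 'ROWS' [FORCE]. ROWS is JSON, a list of rows, each an object with "claw": the gripper's target within -1 to 1 (fully open at 1, half-way at 0, shut at -1); "travel": the shift along the tool's x, y, z in units of 40 mm (1.0 is 40 mm), a list of three; "roll": the turn about the tool's z in units of 5 degrees (1.0 is 5 degrees). In form: [{"claw": claw, "travel": [tx, ty, tz], "roll": roll}, ...]. A call has 1 to 5 rows; each row is the pose to reach, as a shift and turn from the pose commanded when the call began, along the tool's axes at that moment; what a row does not reach only later rows make up. A row lasts 1/10 s, in which the tool goes at most 50 mm and 8.59 degrees, less where a joint would pass 70% of its speed; a pose out of reach is approached as far as the arm can. A call with a gripper value outside its range is refused whole. The fingers move at their own pace and stop on an object; FORCE is the grip in N (left out, the last holds). Time passes only in rows, so rows that repeat a pose let the fingers close. It gives the time, the measured TCP pose, the force, the opening and the grip force at its end, in the units of the state.
- env.observe(): the state, without advancing time (a new reading comes with each control period).
- env.camera(name): name is "side" or "top" or "wrist"; returns the picture (480x640x3 uint8, red, green, blue); there is no depth.
- env.camera_info(name): a dict with "intrinsics" (3x3 intrinsics, pixels), "world_from_camera" (4x4, takes a point from camera to world coordinates). Camera axes: x right, y down, z forward; pixel columns grow to the right and rows downward; lengths in m; the calibration is good to about 2 mm. A picture is of the moment at which its call begins: read the wrist's pose just before it. camera_info takes no time and is no camera call; for the wrist camera it gives the pose at the moment of the call.
- env.close_job(): hands the job in; it is judged then, once.
The state is a dict: "time_s": time; "joints": joint angles; "dq": joint speeds; "joint_efforts": joint torques, N m; "eef_pos": TCP position; "ee_rot": TCP orientation; "wrist_force": force on the tool from outside, world axes, zero at the start; "ft_torque": the same for the moment, N m; "width": finger opening in m; "gripper_force": force on a finger pad.
Only numpy, scipy, OpenCV 4.12 (cv2) and the standard library are available. Lean on these libraries where they do the work, as an engineer would, in place of code of your own. Each camera call takes 0.05 s, during which the arm holds its last target. There are 200 camera calls.

## Task

Get this welding job ready: set each part down inside the matching yellow outline on the steel plates, centred and square with it - the pipe stub standing in the small circle, the square tube standing in the square, the flange (hub up) in the large circle, and one flat bar lying in the long rectangle. Take the lowest flat bar, drawing it out through the slot of the blue magazine, and leave the two above it in the magazine. Set the parts down rather than dropping them.

Things in the scene. Friction and masses are not known exactly. Their poses are not given: they have to be found in the camera images.
- pipe_mid (a point): Loose bright steel round pipe stub standing on end, outside diameter 50 mm, bore 40 mm, 60 mm tall. Point: its centre, 30 mm above its foot; z along its axis. It belongs on the plate with the small circle.
- sqtube_mid (a point): Loose rust-brown square tube stub standing on end, 45 x 45 mm outside, wall 5 mm, 50 mm tall. Point: its centre, 25 mm above its foot; x and y square to its side faces, z along the tube. It belongs on the plate with the square.
- flange_mid (a point): Loose light-grey pipe flange: a disc of diameter 76 mm, 10 mm thick, with a round hub of diameter 44 mm rising 36 mm from its middle (46 mm tall in all; grip it by the hub). Point: on its axis, 23 mm above its foot. It belongs on the plate with the large circle.
- bar_c (a point): Lowest of three loose rust-brown flat bars, 110 x 40 x 10 mm, 0.3 kg, piled flat in a blue magazine; it lies on the bench. x runs lengthwise, out of the magazine; its +x end sticks 38 mm out of a 14 mm high slot under the front wall. Drawn 85 mm along +x it is clear of the magazine. Point: its centre, 5 mm above its underside. It belongs on the plate with the long rectangle.
- bar_top_c (a point): Top flat bar (110 x 40 x 10 mm), lying on a middle one, which lies on the lowest; both upper bars are inside the magazine, held back by its front wall, drop 10 mm when the lowest is drawn, and stay there. Point: its centre; x lengthwise.
- magazine: Blue gravity magazine fixed to the bench: an open-topped steel box without a floor, 122 mm (x) x 52 mm (y) outside, 50 mm tall, walls 4 mm; its +x wall stands over a 14 mm high slot. Origin: middle of its underside, at bench height.
- plate_pipe_top (a point): 126 x 96 x 6 mm dark steel locating plate fixed flat to the bench, painted with a yellow outline: a small circle, outside diameter 66 mm (line 4 mm wide). Point: centre of its top face and of the outline (6 mm above the bench); x along the 126 mm side, z up.
- plate_square_top (a point): 126 x 96 x 6 mm dark steel locating plate fixed flat to the bench, painted with a yellow outline: a square, 62 x 62 mm outside, its sides parallel to the plate's. Point: centre of its top face and of the outline (6 mm above the bench); x along the 126 mm side, z up.
- plate_flange_top (a point): 126 x 96 x 6 mm dark steel locating plate fixed flat to the bench, painted with a yellow outline: a large circle, outside diameter 92 mm. Point: centre of its top face and of the outline (6 mm above the bench); x along the 126 mm side, z up.
- plate_bar_top (a point): 126 x 96 x 6 mm dark steel locating plate fixed flat to the bench, painted with a yellow outline: a long rectangle, 124 x 54 mm outside, its long side along the plate's x. Point: centre of its top face and of the outline (6 mm above the bench); x along the 126 mm side, z up.
Mind the look-alikes: they are no part of the job. Leave any purple or red look-alike of the part that bears flange_mid alone.

How it is judged:
At the end, for the whole second after the job is handed in: Each part rests on its plate, centre within 12 mm of the outline's, upright (bar: flat) within 0.1 rad, at rest; square tube's sides and flat bar's length within 0.2 rad of the outline's; the two other flat bars lie flat one on the other in the magazine, within 15 mm of its middle (horizontal distance between pipe_mid and plate_pipe_top below 0.012 m and z of pipe_mid in the frame of plate_pipe_top between 0.026 and 0.034 m and angle between each of pipe_mid, sqtube_mid, flange_mid, bar_c, bar_top_c's own z axis and vertical below 0.1 rad and linear speed of each of pipe, sqtube, flange, bar below 0.02 m/s and horizontal distance between sqtube_mid and plate_square_top below 0.012 m and z of sqtube_mid in the frame of plate_square_top between 0.021 and 0.029 m and horizontal distance between flange_mid and plate_flange_top below 0.012 m and z of flange_mid in the frame of plate_flange_top between 0.019 and 0.027 m and horizontal distance between bar_c and plate_bar_top below 0.012 m and z of bar_c in the frame of plate_bar_top between 0.001 and 0.009 m and (angle between the x axis of sqtube_mid and the x axis of plate_square_top, either way round below 0.2 rad or angle between the x axis of sqtube_mid and the y axis of plate_square_top, either way round below 0.2 rad) and angle between the x axis of bar_c and the x axis of plate_bar_top, either way round below 0.2 rad and x of bar_top_c in the frame of magazine between -0.015 and 0.015 m and y of bar_top_c in the frame of magazine between -0.015 and 0.015 m and z of bar_top_c in the frame of magazine between 0.011 and 0.019 m); the robot touches nothing.
It fails at once if the pipe falls freely or is flung (faster than 0.7 m/s with no finger on it) (linear speed of pipe above 0.7 m/s and contact force between the fingers and pipe below 0.01 N).
It fails at once if the sqtube falls freely or is flung (faster than 0.7 m/s with no finger on it) (linear speed of sqtube above 0.7 m/s and contact force between the fingers and sqtube below 0.01 N).
It fails at once if the flange falls freely or is flung (faster than 0.7 m/s with no finger on it) (linear speed of flange above 0.7 m/s and contact force between the fingers and flange below 0.01 N).
It fails at once if the bar falls freely or is flung (faster than 0.7 m/s with no finger on it) (linear speed of bar above 0.7 m/s and contact force between the fingers and bar below 0.01 N).
It fails at once if the upper flat bars are pulled out of the magazine (the top one moves more than 40 mm) (distance of bar_top_c from where it was at the start of the episode above 0.04 m).
It also fails if it takes over 109 s, if anything falls off the work surface, if the arm or the gripper's body presses on something with over 40 N, if the wrist force passes 120 N, or if a joint passes its speed limit or range.

## Working session

There is one attempt and no reset: what is moved stays moved. The work goes in short steps, Python scripts to look and compute and a shell command to move; the robot and the scene stay as the last step left them, time stands still between calls to the robot, and variables do not carry over. Pictures are saved under pics/ and viewed, at most 16 in all, crops included, and the job is handed in when it is done.

```bash
mkdir -p pics; python3 - <<'E'
from plant import env
import cv2, numpy as np
np.set_printoptions(precision=4,suppress=True)
o=env.observe(); print({k:np.round(v,3) for k,v in o.items()})
for n in ["top","side","wrist"]:
    i=env.camera_info(n); print(n,np.array(i["intrinsics"]),np.array(i["world_from_camera"]))
    cv2.imwrite(f"pics/{n}0.png",env.camera(n)[:,:,::-1])
E
```

```text
{'time_s': np.float64(0.0), 'joints': array([1.124, 0.259, 0.021, 1.334, 0.   , 1.418]), 'dq': array([ 0.001, -0.   , -0.001,  0.001, -0.   , -0.   ]), 'joint_efforts': array([ -0.   , -55.565,  34.452,   0.014,  -0.   ,  -0.   ]), 'eef_pos': array([0.159, 0.526, 0.256]), 'ee_rot': array([-0.   ,  0.146,  0.989, -0.001]), 'wrist_force': array([ 0.563,  0.076, -0.05 ]), 'ft_torque': array([-0.05, -0.03, -0.03]), 'gripper_force': np.float64(0.0), 'width': np.float64(0.086)}
top [[581.7395   0.     312.6353]
 [  0.     581.7395 240.4101]
 [  0.       0.       1.    ]] [[-0.013  -0.9872  0.1591  0.2207]
 [-0.9995  0.0084 -0.0293  0.0472]
 [ 0.0276 -0.1594 -0.9868  1.4321]
 [ 0.      0.      0.      1.    ]]
side [[453.3883   0.     317.346 ]
 [  0.     453.3883 248.9769]
 [  0.       0.       1.    ]] [[ 0.9955 -0.0662  0.0672  0.3908]
 [-0.0943 -0.6666  0.7394 -0.606 ]
 [-0.0041 -0.7424 -0.6699  0.6207]
 [ 0.      0.      0.      1.    ]]
wrist [[333.8872   0.     323.6157]
 [  0.     333.8872 236.0224]
 [  0.       0.       1.    ]] [[ 0.2901  0.9233  0.2516  0.0955]
 [ 0.957  -0.2795 -0.0775  0.5458]
 [-0.0012  0.2632 -0.9647  0.3735]
 [ 0.      0.      0.      1.    ]]
```

View pics/top0.png

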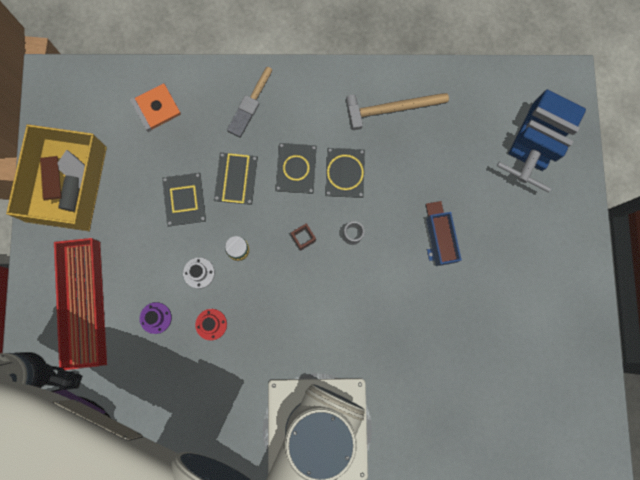

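View pics/side0.png

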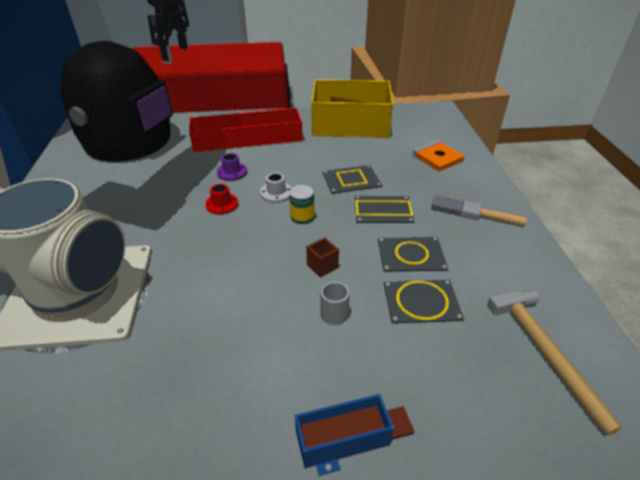

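The top view shows:
- Pipe at (352,232), square tube at (303,237), bar end at (434,208) and magazine at (443,237).
- Plates: square at (184,199), bar at (236,178), pipe at (296,168), flange at (346,172).

Things that could be mistaken for the flange: white/grey at (199,271), purple at (155,318), red at (211,324) and the can at (237,247). I choose the light-grey one at (199,271).

```bash
cat > h.py <<'E'
from plant import env
import cv2, numpy as np, sys
np.set_printoptions(precision=4,suppress=True)
from scipy.spatial.transform import Rotation as R
def rays(info,px,z):
    K=np.array(info["intrinsics"]);T=np.array(info["world_from_camera"])
    px=np.atleast_2d(np.asarray(px,float)); d=np.c_[px,np.ones(len(px))]@np.linalg.inv(K).T@T[:3,:3].T
    return (T[:3,3]+d*((z-T[2,3])/d[:,2:3]))[:,:2]
def mask(im,kind):
    h=cv2.cvtColor(im,cv2.COLOR_RGB2HSV); H,S,V=cv2.split(h)
    return {"yellow":(H>20)&(H<35)&(S>120)&(V>90),
     "rust":((H<12)|(H>175))&(S>80)&(V<150)&(V>25),
     "blue":(H>100)&(H<125)&(S>130)&(V>50)}[kind].astype(np.uint8)
def pose():
    o=env.observe(); w=np.array(o["ee_rot"]); return np.array(o["eef_pos"]),R.from_quat([w[1],w[2],w[3],w[0]]),o
def go(xyz,yaw):
    """travel/roll to put the TCP at xyz with tool-y along world yaw (mod pi)"""
    p,r,o=pose(); d=r.inv().apply(np.array(xyz)-p)/0.04
    y=r.as_matrix()[:,1]; cur=np.arctan2(y[1],y[0])
    a=(yaw-cur+np.pi/2)%np.pi-np.pi/2
    print("tcp",p,"yaw",round(cur,3),"travel",d.round(2),"roll",round(-np.degrees(a)/5,2),"(or +-36) j6",round(o["joints"][5],2),"t",o["time_s"])
E
python3 - <<'E'
from h import *
i=env.camera_info("top"); im=cv2.imread("pics/top0.png")[:,:,::-1].copy()
for k,z in [("yellow",.006),("rust",.04),("blue",.05)]:
    cs,_=cv2.findContours(mask(im,k),cv2.RETR_EXTERNAL,cv2.CHAIN_APPROX_NONE)
    for c in cs:
        if cv2.contourArea(c)<60: continue
        (u,v),_,_=cv2.minAreaRect(c)
        if v<130 or v>290 or u<120 or u>480: continue
        w=rays(i,c.reshape(-1,2),z).astype(np.float32)
        b=cv2.minAreaRect(w*1000); print(k,round(u),round(v),np.round(b[0]),np.round(b[1]),round(b[2],1))
g=cv2.cvtColor(im,cv2.COLOR_RGB2GRAY)
print("pipe",rays(i,[352.5,231],.06),"tube",rays(i,[303,237],.05),"flange disc",rays(i,[198.5,272.5],.01))
a=cv2.resize(im[215:300,170:270],None,fx=4,fy=4); b=cv2.resize(im[190:275,280:380],None,fx=4,fy=4)
cv2.imwrite("pics/crop1.png",np.hstack([a,b])[:,:,::-1])
E
```

```text
yellow 183 199 [559. 327.] [62. 62.] 7.6
yellow 344 172 [626. -78.] [89. 89.] 89.0
yellow 296 168 [638.  46.] [63. 65.] 89.7
yellow 235 178 [612. 197.] [ 54. 124.] 83.9
rust 303 236 [457.  30.] [45. 44.] 30.7
rust 444 238 [ 448. -316.] [107.  33.] 9.3
rust 434 208 [ 525. -295.] [27. 38.] 10.0
pipe [[ 0.464  -0.0895]] tube [[0.4521 0.0293]] flange disc [[0.373  0.2849]]
```

View pics/crop1.png

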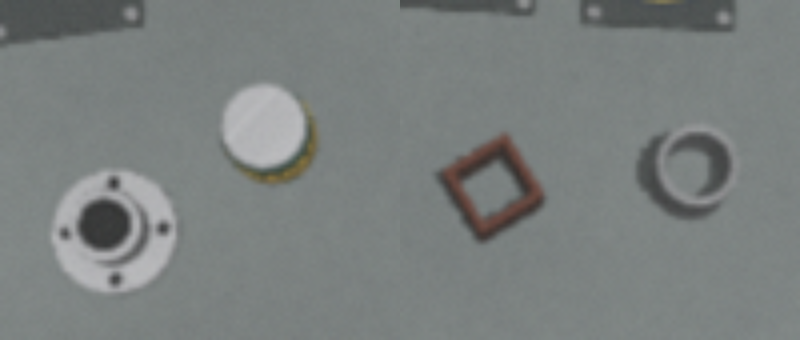

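Crop: the grey-white flange's hub is at (104,224) and its disc at (113,231), with the can at upper right. The open square tube rim is at (492,187) and the pipe rim at (697,166). These match the descriptions. Next I move above the flange.

```bash
python3 -c "
from h import *
go([.373,.285,.17],np.radians(34)); print(rays(env.camera_info('top'),[354.3,231.5],.06))"
```

```text
tcp [0.1592 0.5263 0.2558] yaw 1.277 travel [-6.86 -4.22  2.15] roll 7.83 (or +-36) j6 1.42 t 0.15
[[ 0.4628 -0.0938]]
```

```bash
R='x'; python3 -m handwheel '[{"claw":1,"travel":[-1,-0.6,0.3],"roll":0},{"claw":1,"travel":[-2,-1.2,0.6],"roll":0},{"claw":1,"travel":[-3,-1.8,0.9],"roll":0},{"claw":1,"travel":[-4,-2.4,1.2],"roll":0},{"claw":1,"travel":[-4,-2.4,1.2],"roll":0}]' 60
python3 -m handwheel '[{"claw":1,"travel":[-1,-0.6,0.3],"roll":1.6},{"claw":1,"travel":[-2,-1.2,0.6],"roll":3.2},{"claw":1,"travel":[-2.86,-1.82,0.95],"roll":4.8},{"claw":1,"travel":[-2.86,-1.82,0.95],"roll":6.4},{"claw":1,"travel":[-2.86,-1.82,0.95],"roll":7.8}]'
python3 - <<'E'
from h import *
go([.373,.285,.17],np.radians(34))
i=env.camera_info("wrist"); im=env.camera("wrist"); cv2.imwrite("pics/w1.png",im[:,:,::-1])
E
```

```text
time_s: 0.65
eef_pos: [0.287, 0.3845, 0.2068]
ee_rot: [-0.0, 0.149, 0.989, -0.001]
wrist_force: [-1.0, 0.1, -0.9]
width: 0.0853
gripper_force: 0.0
time_s: 1.15
eef_pos: [0.3736, 0.2845, 0.1698]
ee_rot: [-0.0, 0.472, 0.882, -0.0]
wrist_force: [-0.5, 0.7, 0.1]
width: 0.0853
gripper_force: 0.0
tcp [0.3736 0.2845 0.1698] yaw 0.588 travel [ 0.02 -0.01 -0.  ] roll -0.06 (or +-36) j6 1.45 t 1.15
```

View pics/w1.png

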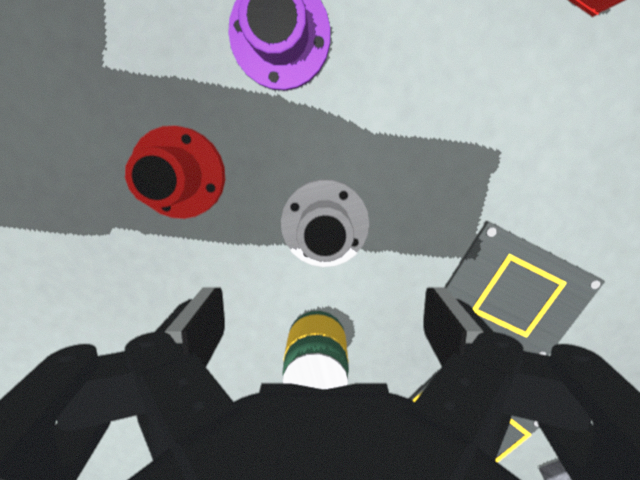

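Wrist view: the grey flange disc is centred at (325,223) with the hub bore at (325,236). The can is at (316,350), clear of the finger line.

```bash
python3 - <<'E'
from h import *
i=env.camera_info("wrist")
print(rays(i,[325,223],.01),rays(i,[325,236],.046))
p=(rays(i,[325,223],.01)+rays(i,[325,236],.046))[0]/2
print(p); go([p[0],p[1],.044],np.radians(34))
E
```

```text
[[0.3729 0.2876]] [[0.3737 0.2862]]
[0.3733 0.2869]
tcp [0.3733 0.285  0.17  ] yaw 0.582 travel [0.04 0.03 3.15] roll -0.13 (or +-36) j6 1.46 t 1.2
```

```bash
python3 -m handwheel '[{"claw":1,"travel":[0.04,0.03,1.2],"roll":0},{"claw":1,"travel":[0.04,0.03,2.3],"roll":0},{"claw":1,"travel":[0.04,0.03,3.0],"roll":0},{"claw":1,"travel":[0.04,0.03,3.15],"roll":0},{"claw":1,"travel":[0.04,0.03,3.15],"roll":0}]' 60
python3 -m handwheel '[{"claw":-1,"travel":[0,0,0],"roll":0},{"claw":-1,"travel":[0,0,0],"roll":0},{"claw":-1,"travel":[0,0,0],"roll":0},{"claw":-1,"travel":[0,0,0],"roll":0},{"claw":-1,"travel":[0,0,0],"roll":0}]' 60
python3 -m handwheel '[{"claw":-1,"travel":[0,0,-0.2],"roll":0},{"claw":-1,"travel":[0,0,-0.6],"roll":0},{"claw":-1,"travel":[0,0,-1.2],"roll":0},{"claw":-1,"travel":[0,0,-2],"roll":0},{"claw":-1,"travel":[0,0,-2],"roll":0}]'
python3 -c "
from h import *
go([.626,-.078,.13],np.radians(90))"
```

```text
time_s: 1.7
eef_pos: [0.3728, 0.2877, 0.0441]
ee_rot: [-0.0, 0.467, 0.884, -0.001]
wrist_force: [0.2, -0.7, 0.4]
width: 0.0852
gripper_force: 0.0
time_s: 2.2
eef_pos: [0.3736, 0.2877, 0.0457]
ee_rot: [0.001, 0.468, 0.884, 0.001]
wrist_force: [-1.8, -0.7, 9.7]
width: 0.0422
gripper_force: 59.6
time_s: 2.7
eef_pos: [0.3746, 0.2882, 0.1279]
ee_rot: [0.002, 0.468, 0.884, 0.002]
wrist_force: [1.1, 0.3, -6.3]
width: 0.0424
gripper_force: 62.9
tcp [0.3746 0.2882 0.1279] yaw 0.596 travel [-11.1    0.06  -0.04] roll -11.17 (or +-36) j6 1.45 t 2.7
```

```bash
python3 -m handwheel '[{"claw":-1,"travel":[0,0,-1],"roll":0},{"claw":-1,"travel":[-1,0,-1],"roll":0},{"claw":-1,"travel":[-2,0,-1],"roll":0},{"claw":-1,"travel":[-3,0,-1],"roll":0},{"claw":-1,"travel":[-4,0,-1],"roll":0}]'
python3 -m handwheel '[{"claw":-1,"travel":[-1.1,0,0],"roll":0},{"claw":-1,"travel":[-2.2,0,0],"roll":0},{"claw":-1,"travel":[-3.3,0,0],"roll":0},{"claw":-1,"travel":[-4.4,0,0],"roll":0},{"claw":-1,"travel":[-5,0,0],"roll":0}]'
python3 -m handwheel '[{"claw":-1,"travel":[-0.8,0,0],"roll":0},{"claw":-1,"travel":[-1.5,0,0],"roll":0},{"claw":-1,"travel":[-2,0,0],"roll":0},{"claw":-1,"travel":[-2.1,0,0],"roll":0},{"claw":-1,"travel":[-2.1,0,0],"roll":0}]'
python3 - <<'E'
from h import *
i=env.camera_info("wrist"); im=env.camera("wrist"); cv2.imwrite("pics/w2.png",im[:,:,::-1])
cs,_=cv2.findContours(mask(im,"yellow"),cv2.RETR_EXTERNAL,cv2.CHAIN_APPROX_NONE)
for c in cs:
    if cv2.contourArea(c)<300: continue
    b=cv2.minAreaRect((rays(i,c.reshape(-1,2),.006)*1000).astype(np.float32)); print(np.round(b[0],1),np.round(b[1],1),round(b[2],1))
go([.626,-.078,.054],np.radians(34))
E
```

```text
time_s: 3.2
eef_pos: [0.463, 0.1536, 0.1633]
ee_rot: [-0.001, 0.468, 0.884, -0.0]
wrist_force: [0.6, 0.6, -5.7]
width: 0.0419
gripper_force: 65.3
time_s: 3.7
eef_pos: [0.5764, -0.0135, 0.1627]
ee_rot: [-0.0, 0.469, 0.883, -0.0]
wrist_force: [0.8, 0.8, -6.3]
width: 0.0424
gripper_force: 65.3
time_s: 4.2
eef_pos: [0.6221, -0.0804, 0.1627]
ee_rot: [-0.001, 0.469, 0.883, -0.0]
wrist_force: [-0.2, 1.4, -6.0]
width: 0.0421
gripper_force: 65.3
[633.3 -42.8] [18.7 72.3] 78.4
[638.6  46. ] [66.3 66.2] 81.0
tcp [ 0.6218 -0.0797  0.163 ] yaw 0.596 travel [-0.03  0.12  2.73] roll 0.03 (or +-36) j6 0.71 t 4.25
```

View pics/w2.png

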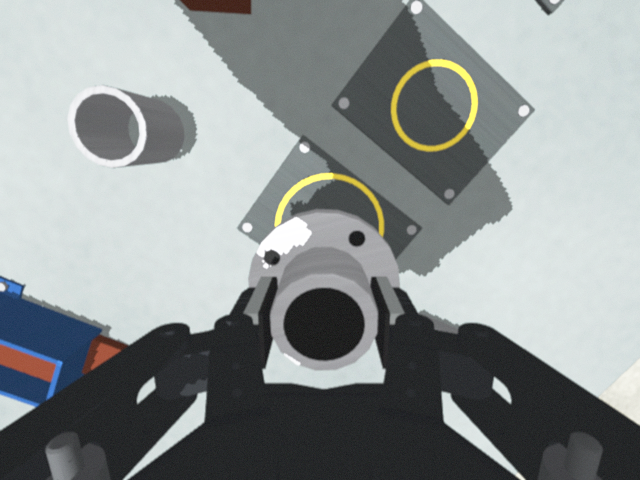

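Wrist view: the flange is held squarely, hub at (324,324). Below it are the large circle, whose visible arc peaks at (330,175), and the small circle at (434,106). Now I check the offset and the arc centre, then lower.

```bash
python3 - <<'E'
from h import *
i=env.camera_info("wrist"); im=cv2.imread("pics/w2.png")[:,:,::-1].copy()
print("hub",rays(i,[324,323],.163))
m=mask(im,"yellow"); ys,xs=np.nonzero(m[165:240,265:395]); w=rays(i,np.c_[xs+265,ys+165],.006)
A=np.c_[2*w,np.ones(len(w))]; s=np.linalg.lstsq(A,(w**2).sum(1),rcond=None)[0]; print("circle",s[:2],np.sqrt(s[2]+s[:2]@s[:2]))
E
python3 -m handwheel '[{"claw":-1,"travel":[-0.03,0.1,0.9],"roll":0},{"claw":-1,"travel":[-0.03,0.1,1.8],"roll":0},{"claw":-1,"travel":[-0.03,0.1,2.2],"roll":0},{"claw":-1,"travel":[-0.03,0.1,2.4],"roll":0},{"claw":-1,"travel":[-0.03,0.1,2.4],"roll":0}]'
```

```text
hub [[ 0.6225 -0.0805]]
circle [ 0.6258 -0.0782] 0.0441484283506367
time_s: 4.75
eef_pos: [0.6257, -0.0779, 0.0675]
ee_rot: [-0.001, 0.468, 0.884, -0.0]
wrist_force: [-0.6, -0.3, -6.0]
width: 0.0422
gripper_force: 64.7
```

```bash
python3 -m handwheel '[{"claw":-1,"travel":[0,0,0.15],"roll":0},{"claw":-1,"travel":[0,0,0.25],"roll":0},{"claw":-1,"travel":[0,0,0.33],"roll":0},{"claw":-1,"travel":[0,0,0.37],"roll":0},{"claw":-1,"travel":[0,0,0.37],"roll":0}]'
python3 -m handwheel '[{"claw":-1,"travel":[0,0,0.02],"roll":0},{"claw":-1,"travel":[0,0,0.04],"roll":0},{"claw":-1,"travel":[0,0,0.04],"roll":0}]'
```

```text
time_s: 5.25
eef_pos: [0.6264, -0.0788, 0.0534]
ee_rot: [-0.0, 0.468, 0.884, 0.0]
wrist_force: [-0.6, -0.9, -7.4]
width: 0.0424
gripper_force: 64.7
time_s: 5.55
eef_pos: [0.6265, -0.0788, 0.0519]
ee_rot: [0.0, 0.468, 0.884, 0.0]
wrist_force: [0.3, 0.4, -5.1]
width: 0.0424
gripper_force: 65.1
```

```bash
python3 -m handwheel '[{"claw":-1,"travel":[0,0,0.03],"roll":0},{"claw":-1,"travel":[0,0,0.06],"roll":0},{"claw":-1,"travel":[0,0,0.06],"roll":0}]'
```

```text
time_s: 5.85
eef_pos: [0.6266, -0.0788, 0.0518]
ee_rot: [0.001, 0.468, 0.884, 0.0]
wrist_force: [-8.5, 1.7, 12.6]
width: 0.0425
gripper_force: 67.1
```

```bash
python3 -m handwheel '[{"claw":-1,"travel":[0,0,0.03],"roll":0},{"claw":-1,"travel":[0,0,0.03],"roll":0}]'
```

```text
time_s: 6.05
eef_pos: [0.6265, -0.0788, 0.0517]
ee_rot: [0.001, 0.468, 0.884, 0.0]
wrist_force: [-10.8, 2.6, 23.7]
width: 0.0426
gripper_force: 68.2
```

Contact made. I relax the push, release and lift, then go over the pipe.

```bash
python3 -m handwheel '[{"claw":-1,"travel":[0,0,-0.07],"roll":0},{"claw":1,"travel":[0,0,-0.07],"roll":0},{"claw":1,"travel":[0,0,-0.07],"roll":0},{"claw":1,"travel":[0,0,-0.07],"roll":0},{"claw":1,"travel":[0,0,-0.07],"roll":0}]'
python3 -m handwheel '[{"claw":1,"travel":[0,0,-0.3],"roll":0},{"claw":1,"travel":[0,0,-1],"roll":0},{"claw":1,"travel":[0,0,-2],"roll":0},{"claw":1,"travel":[0,0,-3.2],"roll":0},{"claw":1,"travel":[0,0,-3.2],"roll":0}]'
python3 -c "
from h import *
go([.463,-.094,.17],np.radians(90))"
```

```text
time_s: 6.55
eef_pos: [0.6266, -0.0788, 0.051]
ee_rot: [0.0, 0.468, 0.884, 0.0]
wrist_force: [-0.3, -0.4, 0.5]
width: 0.0854
gripper_force: 0.0
time_s: 7.05
eef_pos: [0.6289, -0.0793, 0.1868]
ee_rot: [0.005, 0.468, 0.884, 0.001]
wrist_force: [-0.1, -0.0, -0.4]
width: 0.0853
gripper_force: 0.0
tcp [ 0.6289 -0.0793  0.1868] yaw 0.596 travel [ 2.03 -3.64  0.38] roll -11.16 (or +-36) j6 0.72 t 7.05
```

```bash
python3 -m handwheel '[{"claw":1,"travel":[0.5,-0.9,0],"roll":0},{"claw":1,"travel":[1,-1.8,0.1],"roll":0},{"claw":1,"travel":[1.6,-2.8,0.2],"roll":0},{"claw":1,"travel":[2.03,-3.64,0.3],"roll":0},{"claw":1,"travel":[2.03,-3.64,0.38],"roll":0}]'
python3 - <<'E'
from h import *
i=env.camera_info("wrist"); im=env.camera("wrist"); cv2.imwrite("pics/w3.png",im[:,:,::-1])
go([.463,-.094,.04],np.radians(34))
E
```

```text
time_s: 7.55
eef_pos: [0.4563, -0.0929, 0.1644]
ee_rot: [-0.001, 0.469, 0.883, -0.0]
wrist_force: [0.5, -0.3, -0.1]
width: 0.0853
gripper_force: 0.0
tcp [ 0.4586 -0.0933  0.1643] yaw 0.595 travel [-0.08  0.08  3.11] roll 0.02 (or +-36) j6 0.6 t 7.6
```

View pics/w3.png

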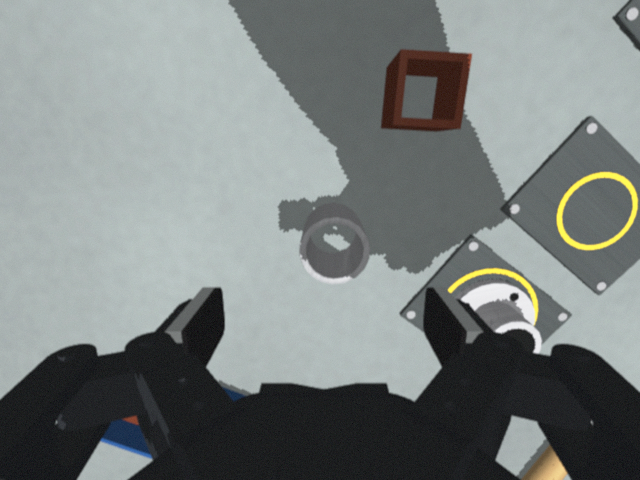

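Wrist view: the pipe rim is centred at (335,248) and the tube is at (427,90).

```bash
python3 - <<'E'
from h import *
i=env.camera_info("wrist")
p=rays(i,[335,248],.06)[0]; print(p); go([p[0],p[1],.042],np.radians(34))
E
```

```text
[ 0.4667 -0.091 ]
tcp [ 0.4586 -0.0933  0.1643] yaw 0.595 travel [-0.06  0.2   3.06] roll 0.02 (or +-36) j6 0.6 t 7.6
```

```bash
python3 -m handwheel '[{"claw":1,"travel":[0,0.12,1.2],"roll":0},{"claw":1,"travel":[0,0.12,2.3],"roll":0},{"claw":1,"travel":[0,0.12,3.0],"roll":0},{"claw":1,"travel":[0,0.12,3.06],"roll":0},{"claw":1,"travel":[0,0.12,3.06],"roll":0}]'
python3 -m handwheel '[{"claw":-1,"travel":[0,0,0],"roll":0},{"claw":-1,"travel":[0,0,0],"roll":0},{"claw":-1,"travel":[0,0,0],"roll":0},{"claw":-1,"travel":[0,0,0],"roll":0},{"claw":-1,"travel":[0,0,0],"roll":0}]' 60
```

```text
time_s: 8.1
eef_pos: [0.4652, -0.0907, 0.0417]
ee_rot: [-0.0, 0.468, 0.884, -0.0]
wrist_force: [-0.3, 0.7, 0.6]
width: 0.085
gripper_force: 0.0
time_s: 8.6
eef_pos: [0.4653, -0.091, 0.0432]
ee_rot: [0.002, 0.468, 0.884, 0.0]
wrist_force: [-2.1, 0.6, 10.0]
width: 0.0494
gripper_force: 60.4
```

```bash
python3 -m handwheel '[{"claw":-1,"travel":[0,0,-0.2],"roll":0},{"claw":-1,"travel":[0,0,-0.8],"roll":0},{"claw":-1,"travel":[0,0,-1.5],"roll":0},{"claw":-1,"travel":[0,0,-2],"roll":0},{"claw":-1,"travel":[0,0,-2],"roll":0}]'
python3 -m handwheel '[{"claw":-1,"travel":[0,0,0],"roll":0}]'
python3 - <<'E'
from h import *
i=env.camera_info("wrist"); im=env.camera("wrist"); cv2.imwrite("pics/w4.png",im[:,:,::-1])
go([.6385,.046,.123],np.radians(34))
E
```

```text
time_s: 9.1
eef_pos: [0.4656, -0.0911, 0.1244]
ee_rot: [0.003, 0.468, 0.884, 0.0]
wrist_force: [-0.1, -0.6, -3.5]
width: 0.0494
gripper_force: 63.2
time_s: 9.2
eef_pos: [0.4643, -0.0906, 0.1215]
ee_rot: [0.0, 0.468, 0.884, 0.0]
wrist_force: [0.5, -0.5, -3.8]
width: 0.0496
gripper_force: 63.1
tcp [ 0.4638 -0.0904  0.1208] yaw 0.596 travel [ 0.37  5.53 -0.06] roll 0.03 (or +-36) j6 0.6 t 9.25
```

View pics/w4.png

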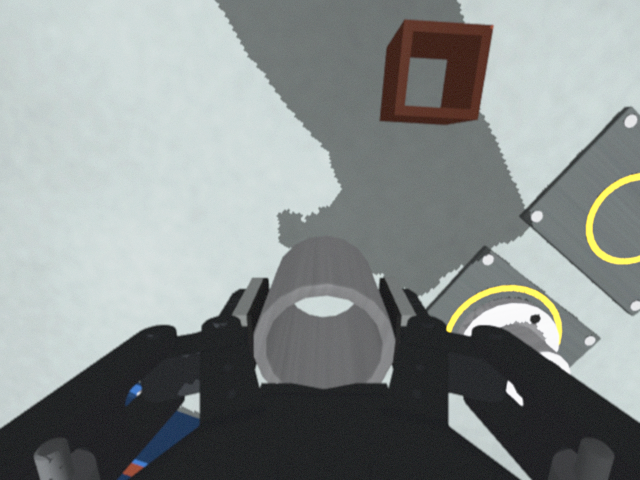

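Pipe held upright, rim centred at (324,336). I carry it to the small circle.

```bash
python3 -m handwheel '[{"claw":-1,"travel":[0.05,0.8,-0.1],"roll":0},{"claw":-1,"travel":[0.1,1.9,-0.1],"roll":0},{"claw":-1,"travel":[0.2,3.0,-0.1],"roll":0},{"claw":-1,"travel":[0.3,4.1,-0.1],"roll":0},{"claw":-1,"travel":[0.37,5.0,-0.1],"roll":0}]'
python3 -m handwheel '[{"claw":-1,"travel":[0,0.4,0],"roll":0},{"claw":-1,"travel":[0,0.53,0],"roll":0},{"claw":-1,"travel":[0,0.53,0],"roll":0}]'
python3 - <<'E'
from h import *
i=env.camera_info("wrist"); p,_,_=pose()
print("rim",rays(i,[324,336],p[2]+.017))
go([.6385,.046,.052],np.radians(34))
E
```

```text
time_s: 9.75
eef_pos: [0.6224, 0.0357, 0.1235]
ee_rot: [-0.001, 0.468, 0.884, -0.0]
wrist_force: [-0.1, -0.7, -3.0]
width: 0.0494
gripper_force: 63.5
time_s: 10.05
eef_pos: [0.6386, 0.0461, 0.1237]
ee_rot: [-0.001, 0.468, 0.884, -0.001]
wrist_force: [-0.4, -0.1, -3.1]
width: 0.0496
gripper_force: 63.6
rim [[0.6366 0.0494]]
tcp [0.6386 0.0461 0.1237] yaw 0.597 travel [-0.    0.    1.79] roll 0.04 (or +-36) j6 0.92 t 10.05
```

```bash
python3 -m handwheel '[{"claw":-1,"travel":[-0.06,0,0.7],"roll":0},{"claw":-1,"travel":[-0.06,0,1.3],"roll":0},{"claw":-1,"travel":[-0.06,0,1.6],"roll":0},{"claw":-1,"travel":[-0.06,0,1.75],"roll":0},{"claw":-1,"travel":[-0.06,0,1.78],"roll":0}]'
python3 -m handwheel '[{"claw":-1,"travel":[0,0,0.04],"roll":0},{"claw":-1,"travel":[0,0,0.06],"roll":0},{"claw":-1,"travel":[0,0,0.06],"roll":0}]'
```

```text
time_s: 10.55
eef_pos: [0.6401, 0.0434, 0.0541]
ee_rot: [-0.0, 0.468, 0.883, -0.0]
wrist_force: [0.4, -0.2, -2.7]
width: 0.0496
gripper_force: 63.6
time_s: 10.85
eef_pos: [0.6407, 0.0439, 0.0525]
ee_rot: [0.0, 0.468, 0.884, 0.0]
wrist_force: [-0.3, 0.7, -3.6]
width: 0.0498
gripper_force: 63.6
```

```bash
python3 -m handwheel '[{"claw":-1,"travel":[0,0,0.03],"roll":0},{"claw":-1,"travel":[0,0,0.05],"roll":0},{"claw":-1,"travel":[0,0,0.05],"roll":0}]'
```

```text
time_s: 11.15
eef_pos: [0.6404, 0.0439, 0.0499]
ee_rot: [-0.0, 0.468, 0.884, -0.0]
wrist_force: [-0.4, -0.0, -3.2]
width: 0.0491
gripper_force: 63.6
```

```bash
python3 -m handwheel '[{"claw":-1,"travel":[0,0,0.02],"roll":0},{"claw":-1,"travel":[0,0,0.04],"roll":0},{"claw":-1,"travel":[0,0,0.04],"roll":0}]'
python3 -m handwheel '[{"claw":-1,"travel":[0,0,0.03],"roll":0},{"claw":-1,"travel":[0,0,0.03],"roll":0}]'
```

```text
time_s: 11.45
eef_pos: [0.6404, 0.0439, 0.0493]
ee_rot: [0.0, 0.468, 0.884, 0.0]
wrist_force: [-3.6, 1.1, 5.4]
width: 0.0496
gripper_force: 64.4
time_s: 11.65
eef_pos: [0.6405, 0.0439, 0.0492]
ee_rot: [0.001, 0.468, 0.884, 0.0]
wrist_force: [-7.3, 0.1, 14.9]
width: 0.0494
gripper_force: 65.1
```

```bash
python3 -m handwheel '[{"claw":-1,"travel":[0,0,-0.05],"roll":0},{"claw":1,"travel":[0,0,-0.05],"roll":0},{"claw":1,"travel":[0,0,-0.05],"roll":0},{"claw":1,"travel":[0,0,-0.05],"roll":0},{"claw":1,"travel":[0,0,-0.05],"roll":0}]'
python3 -m handwheel '[{"claw":1,"travel":[0,0,-0.3],"roll":0},{"claw":1,"travel":[0,0,-1],"roll":0},{"claw":1,"travel":[0,0,-2],"roll":0},{"claw":1,"travel":[0,0,-3.0],"roll":0},{"claw":1,"travel":[0,0,-3.0],"roll":0}]'
python3 -m handwheel '[{"claw":1,"travel":[0,0,0],"roll":0}]'
python3 -c "
from h import *
go([.453,.03,.17],np.radians(30.7))"
```

```text
time_s: 12.15
eef_pos: [0.6405, 0.0439, 0.0489]
ee_rot: [-0.0, 0.468, 0.884, -0.0]
wrist_force: [0.1, 0.4, -0.2]
width: 0.0853
gripper_force: 0.0
time_s: 12.65
eef_pos: [0.6427, 0.0438, 0.176]
ee_rot: [0.005, 0.468, 0.884, 0.002]
wrist_force: [0.7, 0.1, 0.1]
width: 0.0856
gripper_force: 0.0
time_s: 12.75
eef_pos: [0.6409, 0.0439, 0.1707]
ee_rot: [0.001, 0.468, 0.884, 0.001]
wrist_force: [0.2, 0.1, 0.6]
width: 0.0855
gripper_force: 0.0
tcp [0.6409 0.0439 0.1707] yaw 0.596 travel [ 2.35 -4.08  0.01] roll 0.69 (or +-36) j6 0.91 t 12.75
```

```bash
python3 -m handwheel '[{"claw":1,"travel":[0.5,-0.9,0],"roll":0},{"claw":1,"travel":[1,-1.8,0],"roll":0},{"claw":1,"travel":[1.6,-2.8,0],"roll":0.3},{"claw":1,"travel":[2.1,-3.7,0],"roll":0.7},{"claw":1,"travel":[2.35,-4.08,0],"roll":0.7}]'
python3 -m handwheel '[{"claw":1,"travel":[0,0,0],"roll":0},{"claw":1,"travel":[0,0,0],"roll":0}]'
python3 - <<'E'
from h import *
i=env.camera_info("wrist"); im=env.camera("wrist"); cv2.imwrite("pics/w5.png",im[:,:,::-1])
i2=env.camera_info("top"); im2=env.camera("top"); cv2.imwrite("pics/top1.png",im2[:,:,::-1])
go([.453,.03,.04],np.radians(30.7))
E
```

```text
time_s: 13.25
eef_pos: [0.4484, 0.0302, 0.168]
ee_rot: [-0.002, 0.496, 0.869, -0.001]
wrist_force: [0.2, 0.4, 0.3]
width: 0.0855
gripper_force: 0.0
time_s: 13.45
eef_pos: [0.4528, 0.03, 0.1689]
ee_rot: [0.0, 0.495, 0.869, 0.0]
wrist_force: [-0.4, 0.2, 0.3]
width: 0.0853
gripper_force: 0.0
tcp [0.4536 0.0299 0.1687] yaw 0.535 travel [ 0.01 -0.01  3.22] roll -0.01 (or +-36) j6 0.92 t 13.55
```

View pics/w5.png

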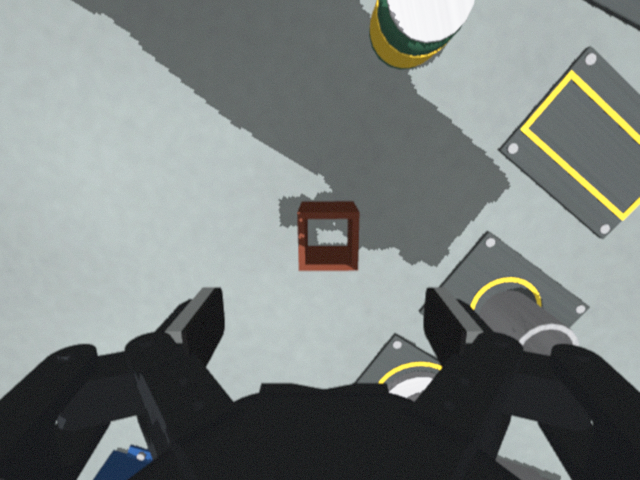

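Wrist view: the tube is square to the gripper, with its top rim centred near (328,240). The pipe (548,335) and flange (430,385) stand in their circles.

```bash
python3 - <<'E'
from h import *
i=env.camera_info("wrist")
p=rays(i,[328.5,240.5],.05)[0]; print(p); go([p[0],p[1],.037],np.radians(30.7))
E
```

```text
[0.4573 0.0307]
tcp [0.4536 0.0299 0.1687] yaw 0.535 travel [-0.03  0.09  3.29] roll -0.01 (or +-36) j6 0.92 t 13.55
```

```bash
python3 -m handwheel '[{"claw":1,"travel":[0,0.06,1.2],"roll":0},{"claw":1,"travel":[0,0.06,2.3],"roll":0},{"claw":1,"travel":[0,0.06,3.0],"roll":0},{"claw":1,"travel":[0,0.06,3.25],"roll":0},{"claw":1,"travel":[0,0.06,3.25],"roll":0}]'
python3 -m handwheel '[{"claw":-1,"travel":[0,0,0],"roll":0},{"claw":-1,"travel":[0,0,0],"roll":0},{"claw":-1,"travel":[0,0,0],"roll":0},{"claw":-1,"travel":[0,0,0],"roll":0},{"claw":-1,"travel":[0,0,0],"roll":0}]' 60
python3 -m handwheel '[{"claw":-1,"travel":[0,0,-0.2],"roll":0},{"claw":-1,"travel":[0,0,-0.8],"roll":0},{"claw":-1,"travel":[0,0,-1.5],"roll":0},{"claw":-1,"travel":[0,0,-2.5],"roll":0},{"claw":-1,"travel":[0,0,-3],"roll":0}]'
python3 -m handwheel '[{"claw":-1,"travel":[0,0,0],"roll":0},{"claw":-1,"travel":[0,0,0],"roll":0}]'
python3 -c "
from h import *
go([.559,.327,.16],np.radians(7.6))"
```

```text
time_s: 14.05
eef_pos: [0.4547, 0.0313, 0.0379]
ee_rot: [-0.001, 0.495, 0.869, -0.001]
wrist_force: [-0.6, -0.0, 0.4]
width: 0.0853
gripper_force: 0.0
time_s: 14.55
eef_pos: [0.4555, 0.0312, 0.0405]
ee_rot: [0.001, 0.495, 0.869, 0.001]
wrist_force: [-0.8, -0.1, 6.2]
width: 0.0445
gripper_force: 60.7
time_s: 15.05
eef_pos: [0.4552, 0.0312, 0.1627]
ee_rot: [0.002, 0.495, 0.869, 0.001]
wrist_force: [0.0, 0.1, -3.2]
width: 0.0444
gripper_force: 62.3
time_s: 15.25
eef_pos: [0.4544, 0.0313, 0.1591]
ee_rot: [0.0, 0.495, 0.869, 0.0]
wrist_force: [0.2, -0.4, -3.3]
width: 0.0445
gripper_force: 62.3
tcp [0.4544 0.0313 0.1591] yaw 0.535 travel [ 5.03  6.02 -0.02] roll 4.61 (or +-36) j6 0.92 t 15.25
```

```bash
python3 -m handwheel '[{"claw":-1,"travel":[0.5,0.6,0],"roll":0},{"claw":-1,"travel":[1.3,1.5,0],"roll":0},{"claw":-1,"travel":[2,2.4,0],"roll":0},{"claw":-1,"travel":[2.7,3.2,0],"roll":0},{"claw":-1,"travel":[2.7,3.2,0],"roll":0}]'
python3 -m handwheel '[{"claw":-1,"travel":[0.6,0.7,0],"roll":1},{"claw":-1,"travel":[1.3,1.5,0],"roll":2},{"claw":-1,"travel":[2,2.4,0],"roll":3},{"claw":-1,"travel":[2.33,2.82,0],"roll":4},{"claw":-1,"travel":[2.33,2.82,0],"roll":4.6}]'
python3 -m handwheel '[{"claw":-1,"travel":[0,0,0],"roll":0},{"claw":-1,"travel":[0,0,0],"roll":0}]'
python3 - <<'E'
from h import *
i=env.camera_info("wrist"); im=env.camera("wrist"); cv2.imwrite("pics/w6.png",im[:,:,::-1])
go([.559,.327,.05],np.radians(7.6))
E
```

```text
time_s: 15.75
eef_pos: [0.51, 0.1933, 0.1569]
ee_rot: [-0.001, 0.493, 0.87, -0.0]
wrist_force: [0.1, -0.5, -2.3]
width: 0.0444
gripper_force: 62.9
time_s: 16.25
eef_pos: [0.5591, 0.3293, 0.1562]
ee_rot: [-0.001, 0.659, 0.752, -0.001]
wrist_force: [0.7, -0.7, -2.5]
width: 0.0439
gripper_force: 63.3
time_s: 16.45
eef_pos: [0.5586, 0.3264, 0.1577]
ee_rot: [-0.0, 0.658, 0.753, -0.001]
wrist_force: [-0.1, 0.3, -3.5]
width: 0.0441
gripper_force: 63.3
tcp [0.5587 0.3263 0.1582] yaw 0.135 travel [0.02 0.01 2.7 ] roll 0.02 (or +-36) j6 1.84 t 16.5
```

View pics/w6.png

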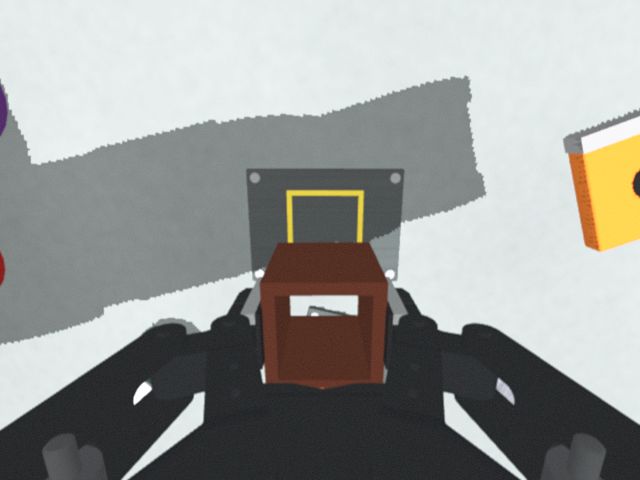

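Wrist view: the tube rim is centred at about (325,332), and the yellow square's far edge at row 190 is parallel to it.

```bash
python3 - <<'E'
from h import *
i=env.camera_info("wrist")
w=rays(i,[[286,189],[365,189]],.006); e=w[1]-w[0]; n=np.array([e[1],-e[0]])/np.hypot(*e); m=w.mean(0)
print(w,np.degrees(np.arctan2(*e[::-1])),"centre",m+n*.031,m-n*.031)
print("rim",rays(i,[325,332],.1675))
E
python3 -m handwheel '[{"claw":-1,"travel":[0,0,0.8],"roll":0},{"claw":-1,"travel":[0,0,1.7],"roll":0},{"claw":-1,"travel":[0,0,2.3],"roll":0},{"claw":-1,"travel":[0,0,2.5],"roll":0},{"claw":-1,"travel":[0,0,2.5],"roll":0}]'
```

```text
[[0.524  0.3542]
 [0.5872 0.3627]] 7.70301101304048 centre [0.5598 0.3277] [0.5515 0.3892]
rim [[0.5591 0.3271]]
time_s: 17.0
eef_pos: [0.5587, 0.3264, 0.0583]
ee_rot: [-0.0, 0.658, 0.753, -0.001]
wrist_force: [-0.1, 0.2, -3.6]
width: 0.0439
gripper_force: 63.2
```

```bash
python3 -m handwheel '[{"claw":-1,"travel":[0,0,0.1],"roll":0},{"claw":-1,"travel":[0,0,0.2],"roll":0},{"claw":-1,"travel":[0,0,0.26],"roll":0},{"claw":-1,"travel":[0,0,0.3],"roll":0},{"claw":-1,"travel":[0,0,0.3],"roll":0}]'
python3 -m handwheel '[{"claw":-1,"travel":[0,0,0.02],"roll":0},{"claw":-1,"travel":[0,0,0.04],"roll":0},{"claw":-1,"travel":[0,0,0.04],"roll":0}]'
```

```text
time_s: 17.5
eef_pos: [0.5592, 0.3271, 0.0471]
ee_rot: [0.0, 0.658, 0.753, 0.0]
wrist_force: [-0.4, -0.6, -2.4]
width: 0.0439
gripper_force: 63.2
time_s: 17.8
eef_pos: [0.5593, 0.3272, 0.0465]
ee_rot: [0.0, 0.658, 0.753, 0.0]
wrist_force: [-2.6, -0.3, 5.7]
width: 0.0442
gripper_force: 64.2
```

```bash
python3 -m handwheel '[{"claw":-1,"travel":[0,0,-0.02],"roll":0},{"claw":1,"travel":[0,0,-0.03],"roll":0},{"claw":1,"travel":[0,0,-0.03],"roll":0},{"claw":1,"travel":[0,0,-0.03],"roll":0},{"claw":1,"travel":[0,0,-0.03],"roll":0}]'
python3 -m handwheel '[{"claw":1,"travel":[0,0,-0.3],"roll":0},{"claw":1,"travel":[0,0,-1],"roll":0},{"claw":1,"travel":[0,0,-2],"roll":0},{"claw":1,"travel":[0,0,-3.2],"roll":0},{"claw":1,"travel":[0,0,-3.4],"roll":0}]'
python3 -m handwheel '[{"claw":1,"travel":[0,0,0],"roll":0},{"claw":1,"travel":[0,0,0],"roll":0}]'
python3 - <<'E'
from h import *
i=env.camera_info("top"); im=cv2.imread("pics/top1.png")[:,:,::-1].copy()
for k,z in [("rust",.01),("rust",.03),("blue",.05)]:
    cs,_=cv2.findContours(mask(im,k)[190:280,415:475],cv2.RETR_EXTERNAL,cv2.CHAIN_APPROX_NONE)
    for c in cs:
        if cv2.contourArea(c)<60: continue
        b=cv2.minAreaRect((rays(i,c.reshape(-1,2)+[415,190],z)*1000).astype(np.float32)); print(k,z,np.round(b[0]),np.round(b[1]),round(b[2],1))
go([.52,-.3,.17],np.radians(100))
E
```

```text
time_s: 18.3
eef_pos: [0.5592, 0.3271, 0.0467]
ee_rot: [0.0, 0.658, 0.753, 0.0]
wrist_force: [0.6, -0.1, 0.4]
width: 0.0853
gripper_force: 0.0
time_s: 18.8
eef_pos: [0.5609, 0.3279, 0.1898]
ee_rot: [0.002, 0.658, 0.753, 0.004]
wrist_force: [0.1, 0.4, 0.2]
width: 0.0854
gripper_force: 0.0
time_s: 19.0
eef_pos: [0.5588, 0.327, 0.1822]
ee_rot: [-0.0, 0.658, 0.753, -0.0]
wrist_force: [0.3, 0.0, -0.4]
width: 0.0857
gripper_force: 0.0
rust 0.01 [ 453. -324.] [109.  33.] 9.3
rust 0.01 [ 531. -302.] [27. 38.] 11.0
rust 0.03 [ 450. -319.] [108.  33.] 9.3
rust 0.03 [ 527. -297.] [27. 38.] 11.0
tcp [0.5588 0.327  0.1822] yaw 0.134 travel [-15.4   -3.05   0.31] roll 17.53 (or +-36) j6 1.84 t 19.0
```

```bash
python3 -m handwheel '[{"claw":1,"travel":[-1,-0.2,0],"roll":0},{"claw":1,"travel":[-2.1,-0.4,0],"roll":0},{"claw":1,"travel":[-3.2,-0.6,0],"roll":0},{"claw":1,"travel":[-4.3,-0.8,0],"roll":0},{"claw":1,"travel":[-5.2,-1,0],"roll":0}]'
python3 -m handwheel '[{"claw":1,"travel":[-1.1,-0.2,0],"roll":0},{"claw":1,"travel":[-2.2,-0.4,0],"roll":0},{"claw":1,"travel":[-3.3,-0.6,0],"roll":0},{"claw":1,"travel":[-4.4,-0.8,0],"roll":0},{"claw":1,"travel":[-5.2,-1,0],"roll":0}]'
python3 -m handwheel '[{"claw":1,"travel":[-1,-0.2,0],"roll":0},{"claw":1,"travel":[-2,-0.4,0],"roll":0},{"claw":1,"travel":[-3,-0.6,0],"roll":0},{"claw":1,"travel":[-4,-0.8,0],"roll":0},{"claw":1,"travel":[-4.6,-1,0],"roll":0}]'
python3 -m handwheel '[{"claw":1,"travel":[0,0,0],"roll":-1.7},{"claw":1,"travel":[0,0,0],"roll":-3.4},{"claw":1,"travel":[0,0,0],"roll":-5.1},{"claw":1,"travel":[0,0,0],"roll":-6.8},{"claw":1,"travel":[0,0,0],"roll":-8.5}]'
python3 -m handwheel '[{"claw":1,"travel":[0,0,0],"roll":-1.7},{"claw":1,"travel":[0,0,0],"roll":-3.4},{"claw":1,"travel":[0,0,0],"roll":-5.1},{"claw":1,"travel":[0,0,0],"roll":-6.8},{"claw":1,"travel":[0,0,0],"roll":-8.5}]'
python3 -m handwheel '[{"claw":1,"travel":[0,0,0],"roll":-1.4},{"claw":1,"travel":[0,0,0],"roll":-1.4},{"claw":1,"travel":[0,0,0],"roll":-1.4}]'
python3 - <<'E'
from h import *
i=env.camera_info("wrist"); im=env.camera("wrist"); cv2.imwrite("pics/w7.png",im[:,:,::-1])
go([.5256,-.303,.17],np.radians(100))
E
```

```text
time_s: 19.5
eef_pos: [0.5462, 0.1135, 0.1809]
ee_rot: [-0.001, 0.658, 0.753, -0.001]
wrist_force: [0.9, 0.2, 0.2]
width: 0.0854
gripper_force: 0.0
time_s: 20.0
eef_pos: [0.5344, -0.0981, 0.181]
ee_rot: [-0.001, 0.659, 0.752, -0.001]
wrist_force: [0.2, -0.6, 0.8]
width: 0.0852
gripper_force: 0.0
time_s: 20.5
eef_pos: [0.5194, -0.2859, 0.1806]
ee_rot: [-0.001, 0.659, 0.752, -0.0]
wrist_force: [0.1, 0.4, 0.5]
width: 0.0849
gripper_force: 0.0
time_s: 21.0
eef_pos: [0.5196, -0.2831, 0.1807]
ee_rot: [-0.002, 0.338, 0.941, 0.001]
wrist_force: [0.3, 0.8, 0.8]
width: 0.0855
gripper_force: 0.0
time_s: 21.5
eef_pos: [0.5196, -0.2831, 0.1808]
ee_rot: [-0.001, -0.026, 1.0, 0.001]
wrist_force: [-0.3, -0.1, 0.0]
width: 0.0855
gripper_force: 0.0
time_s: 21.8
eef_pos: [0.5199, -0.2833, 0.1815]
ee_rot: [-0.001, -0.082, 0.997, 0.001]
wrist_force: [0.1, -0.1, 1.0]
width: 0.0854
gripper_force: 0.0
tcp [ 0.52   -0.2833  0.1818] yaw 1.736 travel [-0.06 -0.51  0.29] roll -0.11 (or +-36) j6 -0.81 t 21.85
```

View pics/w7.png

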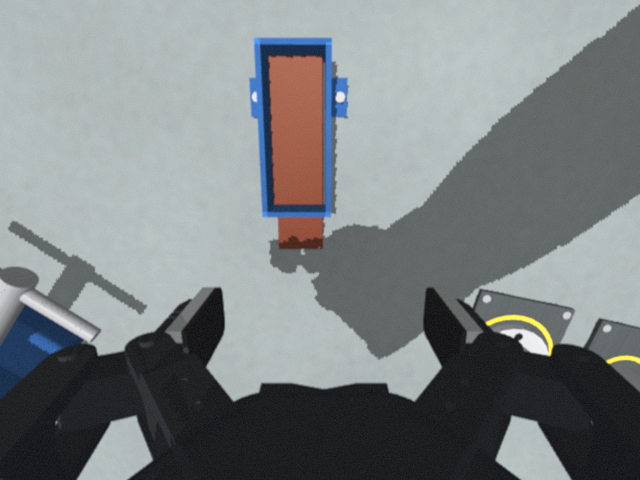

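Wrist view: the bar's protruding end shows at columns 279–323. Its top front edge is near row 237, the magazine front is at row 215, and everything is nearly square to the gripper.

```bash
python3 - <<'E'
from h import *
i=env.camera_info("wrist")
w=rays(i,[[279,238],[323.5,237]],.01); print(w,np.hypot(*(w[1]-w[0])))
m=rays(i,[[255,39],[331,39],[263,216],[331,216]],.05); print(m,"mag c",m.mean(0)); d=m[2:].mean(0)-m[:2].mean(0); print("ang",np.degrees(np.arctan2(d[1],d[0])),np.hypot(*d))
u=d/np.hypot(*d); e=w.mean(0); g=e-u*.019; print("u",u,"end",e,"grip",g,"end in mag",(e-m.mean(0))@u)
go([g[0],g[1],.06],np.arctan2(u[0],-u[1]))
E
```

```text
[[ 0.5404 -0.3204]
 [ 0.5329 -0.281 ]] 0.04006928983527662
[[ 0.3944 -0.3504]
 [ 0.386  -0.3004]
 [ 0.5133 -0.3311]
 [ 0.5048 -0.2799]] mag c [ 0.4496 -0.3155]
ang 9.514156924846729 0.12048700299219149
u [0.9862 0.1653] end [ 0.5367 -0.3007] grip [ 0.5179 -0.3038] end in mag 0.08831012490693702
tcp [ 0.52   -0.2833  0.1818] yaw 1.736 travel [ 0.13 -0.5   3.04] roll -0.01 (or +-36) j6 -0.81 t 21.85
```

```bash
python3 -m handwheel '[{"claw":1,"travel":[-0.13,-0.5,0.5],"roll":0},{"claw":1,"travel":[-0.13,-0.5,1.4],"roll":0},{"claw":1,"travel":[-0.13,-0.5,2.3],"roll":0},{"claw":1,"travel":[-0.13,-0.5,3.0],"roll":0},{"claw":1,"travel":[-0.13,-0.5,3.2],"roll":0}]' 60
python3 -m handwheel '[{"claw":1,"travel":[0,0,0.2],"roll":0},{"claw":1,"travel":[0,0,0.4],"roll":0},{"claw":1,"travel":[0,0,0.6],"roll":0},{"claw":1,"travel":[0,0,0.66],"roll":0},{"claw":1,"travel":[0,0,0.66],"roll":0}]'
python3 - <<'E'
from h import *
im=env.camera("wrist"); cv2.imwrite("pics/w8.png",im[:,:,::-1])
go([.5283,-.3021,.026],np.radians(99.5))
E
```

```text
time_s: 22.35
eef_pos: [0.5272, -0.3013, 0.0514]
ee_rot: [-0.002, -0.083, 0.997, 0.002]
wrist_force: [-0.9, 0.7, 0.1]
width: 0.0852
gripper_force: 0.0
time_s: 22.85
eef_pos: [0.5288, -0.3024, 0.0284]
ee_rot: [0.0, -0.084, 0.996, -0.0]
wrist_force: [0.4, 0.6, -0.8]
width: 0.0853
gripper_force: 0.0
tcp [ 0.5289 -0.3025  0.0286] yaw 1.739 travel [0.01 0.01 0.07] roll 0.03 (or +-36) j6 -0.83 t 22.9
```

View pics/w8.png

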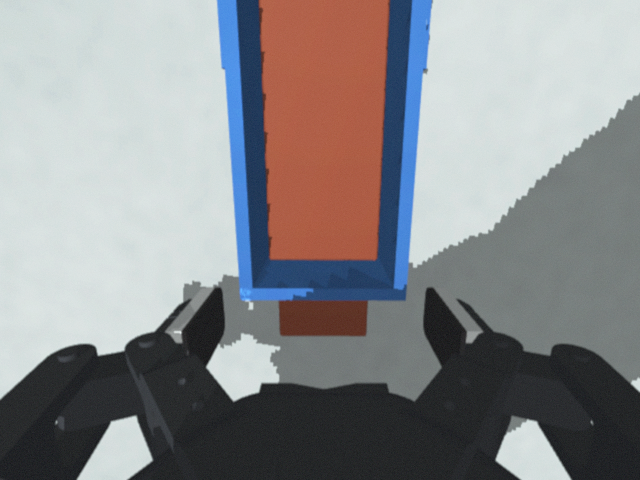

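Wrist view: the bar end, at (280–367, 300–335), sits centred between the open pads, which are clear of the magazine front. I close and draw it out.

```bash
python3 -m handwheel '[{"claw":1,"travel":[0,0,0.06],"roll":0},{"claw":-1,"travel":[0,0,0.06],"roll":0},{"claw":-1,"travel":[0,0,0.06],"roll":0},{"claw":-1,"travel":[0,0,0.06],"roll":0},{"claw":-1,"travel":[0,0,0.06],"roll":0}]' 80
python3 -m handwheel '[{"claw":-1,"travel":[-0.1,0,0],"roll":0},{"claw":-1,"travel":[-0.2,0,0],"roll":0},{"claw":-1,"travel":[-0.3,0,0],"roll":0},{"claw":-1,"travel":[-0.4,0,0],"roll":0},{"claw":-1,"travel":[-0.5,0,0],"roll":0}]'
```

```text
time_s: 23.4
eef_pos: [0.5289, -0.3025, 0.0266]
ee_rot: [0.0, -0.084, 0.996, -0.0]
wrist_force: [-0.8, 0.5, 5.7]
width: 0.0368
gripper_force: 80.5
time_s: 23.9
eef_pos: [0.5461, -0.2996, 0.0265]
ee_rot: [-0.002, -0.084, 0.997, -0.001]
wrist_force: [-15.2, -1.9, 12.9]
width: 0.0373
gripper_force: 81.2
```

```bash
python3 -m handwheel '[{"claw":-1,"travel":[-0.2,0,0],"roll":0},{"claw":-1,"travel":[-0.4,0,0],"roll":0},{"claw":-1,"travel":[-0.6,0,0],"roll":0},{"claw":-1,"travel":[-0.8,0,0],"roll":0},{"claw":-1,"travel":[-1,0,0],"roll":0}]'
python3 -m handwheel '[{"claw":-1,"travel":[-0.25,0,0],"roll":0},{"claw":-1,"travel":[-0.5,0,0],"roll":0},{"claw":-1,"travel":[-0.75,0,0],"roll":0},{"claw":-1,"travel":[-1,0,0],"roll":0},{"claw":-1,"travel":[-1.2,0,0],"roll":0}]'
python3 - <<'E'
from h import *
im=env.camera("wrist"); cv2.imwrite("pics/w9.png",im[:,:,::-1]); print(pose()[0])
E
```

```text
time_s: 24.4
eef_pos: [0.5872, -0.2927, 0.0266]
ee_rot: [-0.001, -0.084, 0.996, -0.0]
wrist_force: [-5.6, -1.0, 8.0]
width: 0.0373
gripper_force: 80.8
time_s: 24.9
eef_pos: [0.6353, -0.2845, 0.0266]
ee_rot: [-0.0, -0.084, 0.996, -0.0]
wrist_force: [-4.9, -1.6, 6.9]
width: 0.0374
gripper_force: 80.6
[ 0.6364 -0.2844  0.0266]
```

View pics/w9.png

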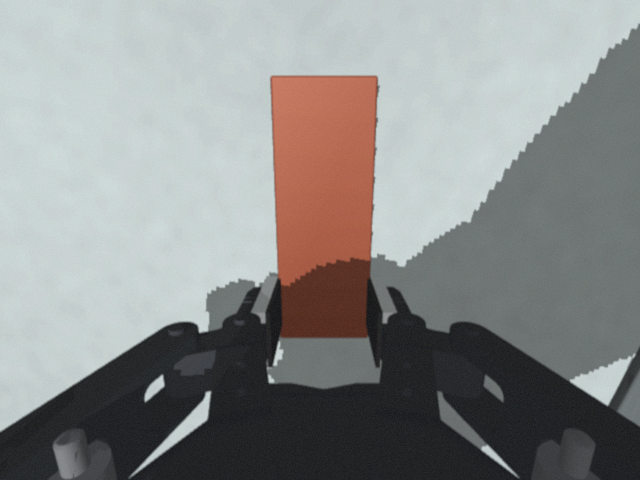

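Wrist view: the bar is fully drawn out. Its far edge is at row 76 and near end at row 337, straight in the gripper. I release and regrip it at its middle.

```bash
python3 - <<'E'
from h import *
i=env.camera_info("wrist")
w=rays(i,[[272,76],[378,76],[282,337],[371,337]],.01); print(w,w.mean(0)); c=w.mean(0); go([c[0],c[1],.026],np.radians(99.6))
E
python3 -m handwheel '[{"claw":1,"travel":[0,0,0],"roll":0},{"claw":1,"travel":[0,0,0],"roll":0},{"claw":1,"travel":[0,0,0],"roll":0},{"claw":1,"travel":[0,0,0],"roll":0}]'
```

```text
[[ 0.5498 -0.3183]
 [ 0.5432 -0.2798]
 [ 0.657  -0.3   ]
 [ 0.6502 -0.2601]] [ 0.6001 -0.2896]
tcp [ 0.6364 -0.2844  0.0266] yaw 1.74 travel [0.92 0.03 0.01] roll 0.01 (or +-36) j6 -0.71 t 24.95
time_s: 25.35
eef_pos: [0.635, -0.2843, 0.0258]
ee_rot: [-0.0, -0.084, 0.996, 0.0]
wrist_force: [-0.1, -0.3, 0.2]
width: 0.0858
gripper_force: 0.0
```

```bash
python3 -m handwheel '[{"claw":1,"travel":[0.3,0,0],"roll":0},{"claw":1,"travel":[0.7,0,0],"roll":0},{"claw":1,"travel":[0.9,0,0],"roll":0},{"claw":1,"travel":[0.9,0,0],"roll":0},{"claw":1,"travel":[0.9,0,0],"roll":0}]'
python3 -m handwheel '[{"claw":-1,"travel":[0,0,0],"roll":0},{"claw":-1,"travel":[0,0,0],"roll":0},{"claw":-1,"travel":[0,0,0],"roll":0},{"claw":-1,"travel":[0,0,0],"roll":0},{"claw":-1,"travel":[0,0,0],"roll":0}]' 60
python3 -m handwheel '[{"claw":-1,"travel":[0,0,-0.2],"roll":0},{"claw":-1,"travel":[0,0,-0.8],"roll":0},{"claw":-1,"travel":[0,0,-1.6],"roll":0},{"claw":-1,"travel":[0,0,-2.6],"roll":0},{"claw":-1,"travel":[0,0,-3.4],"roll":0}]'
python3 -m handwheel '[{"claw":-1,"travel":[0,0,0],"roll":0},{"claw":-1,"travel":[0,0,0],"roll":0}]'
python3 - <<'E'
from h import *
im=env.camera("wrist"); cv2.imwrite("pics/w10.png",im[:,:,::-1])
i=env.camera_info("top"); im=env.camera("top"); cv2.imwrite("pics/top2.png",im[:,:,::-1])
go([.612,.197,.16],np.radians(83.9))
E
```

```text
time_s: 25.85
eef_pos: [0.5998, -0.2905, 0.0262]
ee_rot: [0.0, -0.084, 0.996, -0.0]
wrist_force: [1.1, 0.3, -0.6]
width: 0.0855
gripper_force: 0.0
time_s: 26.35
eef_pos: [0.6001, -0.2903, 0.0262]
ee_rot: [0.0, -0.084, 0.996, -0.0]
wrist_force: [0.2, 0.0, 3.1]
width: 0.0383
gripper_force: 61.0
time_s: 26.85
eef_pos: [0.5996, -0.2902, 0.164]
ee_rot: [0.0, -0.084, 0.996, -0.0]
wrist_force: [1.1, -0.2, -3.0]
width: 0.0378
gripper_force: 60.9
time_s: 27.05
eef_pos: [0.5997, -0.2902, 0.1623]
ee_rot: [0.0, -0.084, 0.996, -0.0]
wrist_force: [-0.6, -0.2, -3.1]
width: 0.038
gripper_force: 60.9
tcp [ 0.5991 -0.2899  0.1603] yaw 1.739 travel [-2.36 11.94  0.03] roll 3.15 (or +-36) j6 -0.75 t 27.15
```

View pics/w10.png

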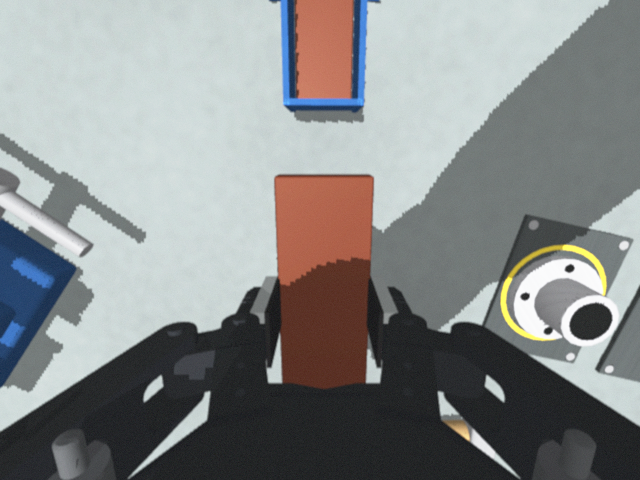

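Bar held level at its middle, with the flange standing in its circle. I carry the bar to its plate.

```bash
python3 -m handwheel '[{"claw":-1,"travel":[-0.15,0.8,0],"roll":0},{"claw":-1,"travel":[-0.35,1.8,0],"roll":0},{"claw":-1,"travel":[-0.55,2.8,0],"roll":0},{"claw":-1,"travel":[-0.75,3.8,0],"roll":0},{"claw":-1,"travel":[-0.9,4.6,0],"roll":0}]'
python3 -m handwheel '[{"claw":-1,"travel":[-0.2,1,0],"roll":0},{"claw":-1,"travel":[-0.4,2,0],"roll":0},{"claw":-1,"travel":[-0.6,3,0],"roll":0},{"claw":-1,"travel":[-0.8,4,0],"roll":0},{"claw":-1,"travel":[-0.9,4.6,0],"roll":0}]'
python3 -m handwheel '[{"claw":-1,"travel":[-0.2,0.9,0],"roll":0.6},{"claw":-1,"travel":[-0.4,1.8,0],"roll":1.2},{"claw":-1,"travel":[-0.5,2.5,0],"roll":2},{"claw":-1,"travel":[-0.56,2.74,0],"roll":2.8},{"claw":-1,"travel":[-0.56,2.74,0],"roll":3.15}]'
python3 -m handwheel '[{"claw":-1,"travel":[0,0,0],"roll":0},{"claw":-1,"travel":[0,0,0],"roll":0}]'
python3 - <<'E'
from h import *
i=env.camera_info("wrist"); im=env.camera("wrist"); cv2.imwrite("pics/w11.png",im[:,:,::-1])
go([.612,.197,.034],np.radians(83.9))
E
```

```text
time_s: 27.65
eef_pos: [0.6034, -0.1005, 0.1602]
ee_rot: [-0.001, -0.085, 0.996, 0.001]
wrist_force: [0.9, 0.0, -2.6]
width: 0.0379
gripper_force: 61.0
time_s: 28.15
eef_pos: [0.6079, 0.0874, 0.1602]
ee_rot: [-0.001, -0.085, 0.996, 0.0]
wrist_force: [-0.6, -0.7, -2.1]
width: 0.0381
gripper_force: 61.0
time_s: 28.65
eef_pos: [0.6116, 0.1983, 0.1598]
ee_rot: [-0.002, 0.053, 0.999, -0.0]
wrist_force: [-0.5, -0.2, -3.0]
width: 0.0376
gripper_force: 61.1
time_s: 28.85
eef_pos: [0.6122, 0.1962, 0.1607]
ee_rot: [-0.001, 0.053, 0.999, -0.0]
wrist_force: [0.4, -0.0, -2.5]
width: 0.0379
gripper_force: 61.1
tcp [0.6123 0.196  0.161 ] yaw 1.465 travel [0.01 0.03 3.17] roll 0.01 (or +-36) j6 0.29 t 28.9
```

View pics/w11.png

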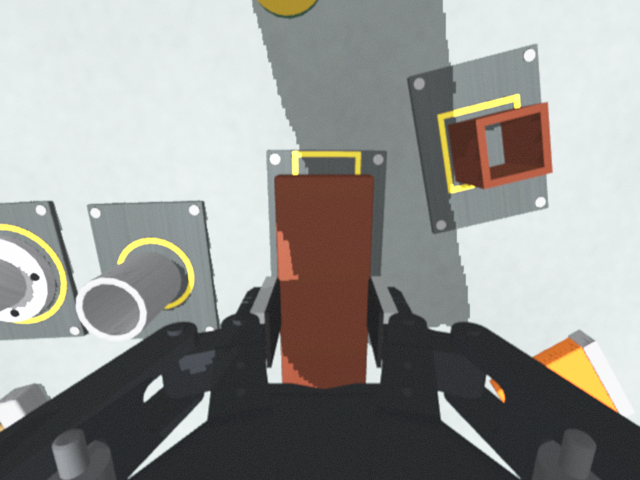

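Wrist view: the bar's far edge is at row 176, columns 276–373. The rectangle's end line at row 151, columns 293–361, is parallel to it. The other parts stand in their outlines.

```bash
python3 - <<'E'
from h import *
i=env.camera_info("wrist")
def c(px,z,L):
    w=rays(i,px,z); e=w[1]-w[0]; n=np.array([e[1],-e[0]])/np.hypot(*e); n*=np.sign(n[0]); print(np.hypot(*e),np.degrees(np.arctan2(e[1],e[0]))); return w.mean(0)+n*L
t=c([[293,151],[361,151]],.006,.062); b=c([[275,176],[374,176]],.145,.055); print("target",t,"bar",b)
p,_,_=pose(); go([*(p[:2]+t-b),.034],np.radians(83.9))
E
python3 -m handwheel '[{"claw":-1,"travel":[0,0,0.8],"roll":0},{"claw":-1,"travel":[0,0,1.7],"roll":0},{"claw":-1,"travel":[0,0,2.5],"roll":0},{"claw":-1,"travel":[0,0,2.9],"roll":0},{"claw":-1,"travel":[0,0,2.9],"roll":0}]'
```

```text
0.053856539859485755 83.91955500357723
0.03920989412637674 83.92172418413627
target [0.6124 0.1987] bar [0.6126 0.1964]
tcp [0.6123 0.196  0.161 ] yaw 1.465 travel [0.01 0.06 3.17] roll 0.01 (or +-36) j6 0.29 t 28.9
time_s: 29.4
eef_pos: [0.611, 0.1955, 0.043]
ee_rot: [-0.003, 0.053, 0.999, -0.001]
wrist_force: [-0.1, 0.7, -1.9]
width: 0.0377
gripper_force: 61.0
```

```bash
python3 -m handwheel '[{"claw":-1,"travel":[0,0.04,0.1],"roll":0},{"claw":-1,"travel":[0,0.04,0.18],"roll":0},{"claw":-1,"travel":[0,0.04,0.22],"roll":0},{"claw":-1,"travel":[0,0.04,0.24],"roll":0},{"claw":-1,"travel":[0,0.04,0.24],"roll":0}]'
python3 -m handwheel '[{"claw":-1,"travel":[0,0,0.02],"roll":0},{"claw":-1,"travel":[0,0,0.04],"roll":0},{"claw":-1,"travel":[0,0,0.04],"roll":0}]'
```

```text
time_s: 29.9
eef_pos: [0.6129, 0.198, 0.0367]
ee_rot: [0.0, 0.053, 0.999, 0.0]
wrist_force: [-0.2, -0.2, -1.7]
width: 0.038
gripper_force: 61.1
time_s: 30.2
eef_pos: [0.6127, 0.198, 0.0347]
ee_rot: [-0.0, 0.053, 0.999, -0.0]
wrist_force: [0.2, 0.5, -2.5]
width: 0.0381
gripper_force: 61.1
```

```bash
python3 -m handwheel '[{"claw":-1,"travel":[0,0,0.02],"roll":0},{"claw":-1,"travel":[0,0,0.04],"roll":0},{"claw":-1,"travel":[0,0,0.05],"roll":0},{"claw":-1,"travel":[0,0,0.05],"roll":0}]'
python3 -m handwheel '[{"claw":-1,"travel":[0,0,0.02],"roll":0},{"claw":-1,"travel":[0,0,0.03],"roll":0},{"claw":-1,"travel":[0,0,0.03],"roll":0}]'
```

```text
time_s: 30.6
eef_pos: [0.6128, 0.1979, 0.0326]
ee_rot: [-0.0, 0.053, 0.999, -0.0]
wrist_force: [0.7, 0.1, -2.0]
width: 0.0382
gripper_force: 61.1
time_s: 30.9
eef_pos: [0.6129, 0.198, 0.0322]
ee_rot: [0.0, 0.053, 0.999, 0.0]
wrist_force: [-3.0, -0.9, 5.2]
width: 0.0378
gripper_force: 61.8
```

Contact made. I release, lift and retreat, then look.

```bash
python3 -m handwheel '[{"claw":-1,"travel":[0,0,-0.02],"roll":0},{"claw":1,"travel":[0,0,-0.02],"roll":0},{"claw":1,"travel":[0,0,-0.02],"roll":0},{"claw":1,"travel":[0,0,-0.02],"roll":0},{"claw":1,"travel":[0,0,-0.02],"roll":0}]'
python3 -m handwheel '[{"claw":1,"travel":[0,0,-0.3],"roll":0},{"claw":1,"travel":[0,0,-1],"roll":0},{"claw":1,"travel":[0,0,-2],"roll":0},{"claw":1,"travel":[0,0,-3.2],"roll":0},{"claw":1,"travel":[0,0,-4.4],"roll":0}]'
python3 -m handwheel '[{"claw":1,"travel":[1,0,0],"roll":0},{"claw":1,"travel":[2,0,0],"roll":0},{"claw":1,"travel":[3,0,0],"roll":0},{"claw":1,"travel":[4,0,0],"roll":0},{"claw":1,"travel":[4,0,0],"roll":0}]'
python3 -m handwheel '[{"claw":1,"travel":[0,0,0],"roll":0},{"claw":1,"travel":[0,0,0],"roll":0}]'
python3 - <<'E'
from h import *
i=env.camera_info("top"); im=env.camera("top"); s=env.camera("side")
a=cv2.resize(im[130:280,150:470],(800,375))[:,:,::-1]; b=cv2.resize(s[150:480,280:480],(364,600))[:,:,::-1]
cv2.imwrite("pics/end_top.png",a); cv2.imwrite("pics/end_side.png",b)
E
```

```text
time_s: 31.4
eef_pos: [0.6129, 0.198, 0.0322]
ee_rot: [0.0, 0.053, 0.999, 0.0]
wrist_force: [0.1, -0.4, -0.1]
width: 0.0853
gripper_force: 0.0
time_s: 31.9
eef_pos: [0.6123, 0.1979, 0.211]
ee_rot: [0.0, 0.053, 0.999, 0.0]
wrist_force: [1.0, 0.8, 0.1]
width: 0.085
gripper_force: 0.0
time_s: 32.4
eef_pos: [0.4493, 0.2152, 0.2098]
ee_rot: [-0.0, 0.052, 0.999, 0.0]
wrist_force: [0.3, -1.2, 0.0]
width: 0.0853
gripper_force: 0.0
time_s: 32.6
eef_pos: [0.4546, 0.215, 0.2089]
ee_rot: [0.001, 0.053, 0.999, 0.0]
wrist_force: [0.1, -0.3, 0.5]
width: 0.0852
gripper_force: 0.0
```

View pics/end_top.png

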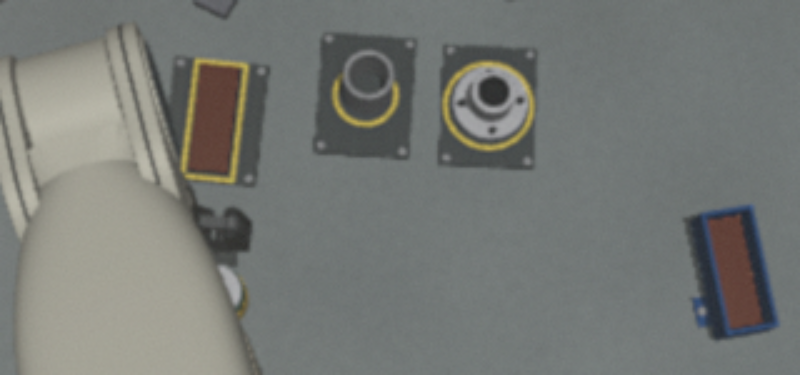

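View pics/end_side.png

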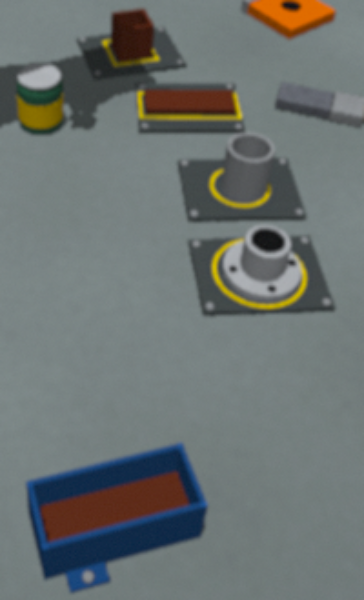

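The end views show the bar in its rectangle, the flange centred, and two bars in the magazine. In the side view the pipe seems a little to the right in its circle, so I'll compute it.

```bash
python3 - <<'E'
from h import *
i=env.camera_info("top"); s=env.camera_info("side")
T=lambda x,y:[150+(x+.5)/2.5-.5,130+(y+.5)/2.5-.5]
S=lambda x,y:[280+(x+.5)/1.82-.5,150+(y+.5)*.55-.5]
print("pipe rim top",rays(i,T(368,75),.066),"side",rays(s,S(250,149),.066))
print("pipe circ top",rays(i,T(366,95),.006),"side circ",rays(s,S(240.5,186),.006))
print("flange disc top",rays(i,T(490.5,104),.016),"circle",rays(i,T(489,105),.006))
E
```

```text
pipe rim top [[0.6401 0.0424]] side [[0.6401 0.0363]]
pipe circ top [[0.6376 0.0444]] side circ [[0.6404 0.0445]]
flange disc top [[ 0.6247 -0.0809]] circle [[ 0.6265 -0.0803]]
```

Every part is within a few millimetres of its outline, so I hand the job in.

```bash
python3 -c "
from h import *
print(env.close_job())"
```

```text
the job is handed in; nothing more can be done
None
```

I handed the job in at about 33 s. All four parts are set in their outlines, the pipe measured within about 8 mm of centre in every view and the flange within about 2 mm, with the two spare bars still in the magazine; the hand-in returned no verdict.

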